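# Stow the tea cartons under the keeper bar before the flap folds

## Robot

A 6-joint arm with a two-finger parallel gripper is mounted at the origin on the work surface. World frame = base frame: x ahead of the robot, y to its left, z up, the work surface at z = 0. Lengths are in m, angles in degrees, forces in N, time in s.
With the tool pointing down it reaches from about 0.325 to 0.85 m from the base axis. Payload 15.5 kg.
Tool frame: the origin (TCP) lies at the very end of the fingers, on their centre line; the grasp point (between the pads) lies arm.grip_depth behind it (arm.grip_depth is the distance from the TCP to the grasp point, in m); z points along the fingers, y is the direction in which the jaws open and shut (so a half turn about z gives the same grasp; the last joint's range is limited). The gripper opens to 91 mm and grips with 3 to 60 N. Pads are 32 mm wide; open, the fingers measure 118 mm over their backs; the gripper's body (76 mm by 178 mm) begins 60 mm behind the grasp point.
Start: joints at [70.331, 28.281, 77.091, -0, 74.628, -5.472], TCP at [0.153, 0.606, 0.214] pointing down, gripper open.
Joint ranges: [-166.48, 166.48], [-47.26, 123.95], [12.59, 153.08], [-70.14, 250.14], [6.76, 159.57], [-176.63, 176.63]. Speed limits (degrees/s): [108.29, 108.29, 147.25, 172.46, 172.46, 172.46].

## Interface

Orientations are given as a 3x3 rotation matrix whose columns are the frame's x, y, z axes.
In Python, from rig import arm gives the robot as it stands. Calls block until the motion is done:
- arm.move_to(position, orientation): joint-space move of the TCP to a pose.
- arm.move_l(position, orientation=None, feed=0.15): straight line of the TCP; orientation=None keeps the orientation; feed is the mean speed in m/s.
- arm.move_joints(angles): joint-space move.
- arm.grip(opening): finger opening in m; the grip force is fixed at half the most; returns when the fingers have stopped.
- arm.sleep(seconds).
- arm.solve_ik(position, orientation): joint angles nearest the present ones, or None.
- arm.snapshot(name): name is "scene" or "top" or "wrist"; returns the picture (480x640x3 uint8, red, green, blue); there is no depth.
- arm.get_calibration(name): a dict with "intrinsics" (3x3 intrinsics, pixels), "cam_to_world" (4x4, takes a point from camera to world coordinates). Camera axes: x right, y down, z forward; pixel columns grow to the right and rows downward; lengths in m; the calibration is good to about 2 mm. A picture is of the moment at which its call begins: read the wrist's pose just before it. get_calibration takes no time and is no camera call; for the wrist camera it gives the pose at the moment of the call.
A pose or a line that the arm cannot do raises arm.Unreachable and nothing moves.
- arm.sign_off(): hands the job in, once; it reports no verdict.
Readings, each from a call of its own:
- arm.current_t(): time.
- arm.current_joint_positions(): joint angles.
- arm.current_dq(): joint speeds.
- arm.current_tau(): joint torques, N m.
- arm.current_ee_pos(): TCP position.
- arm.current_tool_rot(): TCP orientation.
- arm.current_force(): force on the tool from outside, world axes, zero at the start.
- arm.current_torque(): the same for the moment, N m.
- arm.current_width(): finger opening in m.
Only numpy, scipy, OpenCV 4.12 (cv2) and the standard library are available. Lean on these libraries where they do the work, as an engineer would, in place of code of your own. Each camera call takes 0.05 s, during which the arm holds its last target. There are 200 camera calls.

## Task

The flap is about to be folded away, so stow the tea cartons: squeeze the two orange side buttons of the rack's keeper bar together, lift the bar off and lay it, grip upward, along the cork mat. Then stand every tea carton upright on one of its small ends on the rack's floor between the posts, and last refit the bar over them, down on both posts with both buttons sprung fully out again. Leave the egg cup, the bowl and the pitcher alone.

Things in the scene. Friction and masses are not known exactly. Their poses are not given: they have to be found in the camera images.
- rack: fixed carton rack. Origin: middle of its underside, on the flap; z up, y along the row, x across. Wooden floor 372 (y) by 120 (x), top at z 12; rims 6 thick along x -57 and +57 stand 8 above the floor. At both ends a white post (y 152 to 186, x -16 to 16), top z 126; between the posts the floor is clear for 304 along y
- rack_seat (a point): where the bar's origin lies when fitted: middle of the rack, z 106, level with the ledges on which the bar's ends rest (4 to 5 play along y). Over each ledge hangs a lip (from 165 out from the middle, underside z 118), closed behind at 176. Cheeks beside each ledge leave 6 free on either side of the bar, flaring outward up to z 120 (48 overall in x)
- bar: loose keeper bar, about 0.2 kg: aluminium strip 320 long (y), 20 wide (x), 14 thick, with a grey grip block 26 (x) by 30 (y) on its middle, top at z 56. Origin: middle of its underside. At the start it is latched on the rack, axes like the rack's; it also fits the other way round. A steel tongue sticks out 12 past each end (z 3 to 9) under the rack's lip
- bar_grip (a point): middle between the two orange buttons of the bar's grip block, 40 above the bar's origin. Their faces (24 wide, 28 high) look along the bar's +y and -y, 54 apart when out, 32 when squeezed in (about 3.5 N to start, 7.5 N fully in; squeeze with 15 to 25 N). Squeezed, the tongues draw in so the bar lifts straight up or lowers between the lips; let go, they spring out and lock it
- button_l (a joint): travel of the bar's +y button: 0 out (latched), 0.011 fully squeezed in
- button_r (a joint): travel of the bar's -y button: 0 out (latched), 0.011 fully squeezed in
- mat: fixed cork mat, 380 (its x) by 90 (y), 3 thick, long enough for the bar. Origin: middle of its underside
- carton_a: loose slim tea carton, teal with a cream band, rigid, about 80 g: 84 long (x), 44 wide (y), 22 thick (z). Origin: middle of its large underside (z runs 0 to 22); at the start it lies flat on the flap, z up. May be absent
- carton_a_mid (a point): the centre of carton_a; either small end (44 by 22) may be down when it stands
- carton_b: loose slim tea carton, yellow with a brown band, rigid, about 80 g: 84 long (x), 44 wide (y), 22 thick (z). Origin: middle of its large underside (z runs 0 to 22); at the start it lies flat on the flap, z up. May be absent
- carton_b_mid (a point): the centre of carton_b; either small end (44 by 22) may be down when it stands
- carton_c: loose slim tea carton, kraft brown with a green band, rigid, about 80 g: 84 long (x), 44 wide (y), 22 thick (z). Origin: middle of its large underside (z runs 0 to 22); at the start it lies flat on the flap, z up. May be absent
- carton_c_mid (a point): the centre of carton_c; either small end (44 by 22) may be down when it stands
- carton_d: loose slim tea carton, green with a white band, rigid, about 80 g: 84 long (x), 44 wide (y), 22 thick (z). Origin: middle of its large underside (z runs 0 to 22); at the start it lies flat on the flap, z up. May be absent
- carton_d_mid (a point): the centre of carton_d; either small end (44 by 22) may be down when it stands
- egg_cup: bystander, leave it alone: a white porcelain egg cup, 62 high, 48 across. Origin: middle of its underside
- bowl: bystander, leave it alone: a white plastic bowl, 130 across, 55 high. Origin: middle of its underside
- pitcher: bystander, leave it alone: a tall glass juice pitcher, 190 high, 100 across, handle to one side. Origin: middle of its underside
Mind the look-alikes: they are no part of the job. There is more than one size of the carton_a; the one meant has the size given above.

How it is judged (in metres and radians):
On the way, in this order (a step that is already met when the one before it is completed fails the run):
1. the keeper bar is off the rack and lies released on the cork mat, grip upward (angle between the y axis of bar and the x axis of mat, either way round below 0.35 rad and z of bar in the frame of mat below 0.01 m and x of bar in the frame of mat between -0.08 and 0.08 m and y of bar in the frame of mat between -0.045 and 0.045 m and angle between bar's own z axis and vertical below 0.1 rad and contact force between bar and the fingers below 0.1 N and linear speed of bar below 0.02 m/s), for 0.2 s.
2. every carton present stands upright on a small end on the rack's floor between the posts (angle between the x axis of each of carton_a, carton_b, carton_c, carton_d and the z axis of rack, either way round below 0.12 rad and z of carton_a_mid in the frame of rack between 0.048 and 0.06 m and x of carton_a_mid in the frame of rack between -0.05 and 0.05 m and y of carton_a_mid in the frame of rack between -0.145 and 0.145 m and linear speed of each of carton_a, carton_b, carton_c, carton_d below 0.02 m/s and z of carton_b_mid in the frame of rack between 0.048 and 0.06 m and x of carton_b_mid in the frame of rack between -0.05 and 0.05 m and y of carton_b_mid in the frame of rack between -0.145 and 0.145 m and z of carton_c_mid in the frame of rack between 0.048 and 0.06 m and x of carton_c_mid in the frame of rack between -0.05 and 0.05 m and y of carton_c_mid in the frame of rack between -0.145 and 0.145 m and z of carton_d_mid in the frame of rack between 0.048 and 0.06 m and x of carton_d_mid in the frame of rack between -0.05 and 0.05 m and y of carton_d_mid in the frame of rack between -0.145 and 0.145 m), for 0.3 s.
At the end, for the whole second after the job is handed in: each carton present at rest on a small end on the rack floor (within 0.12 rad of vertical, centre within 50 mm of the row line, 145 mm of the middle); bar level on both ledges (z 102 to 110 mm, within 10 mm across, 6 mm along, 0.06 rad), both buttons out to within 3 mm (all of step 2 and z of bar in the frame of rack between 0.102 and 0.1105 m and x of bar in the frame of rack between -0.01 and 0.01 m and y of bar in the frame of rack between -0.006 and 0.006 m and angle between the y axis of bar and the y axis of rack, either way round below 0.06 rad and angle between bar's own z axis and vertical below 0.05 rad and value of joint each of button_l, button_r below 0.003 m and linear speed of bar below 0.02 m/s); the robot touches nothing.
It fails at once if the egg cup is knocked over or shoved more than 6 cm (angle between egg_cup's own z axis and vertical above 0.6 rad or distance of egg_cup from where it was at the start of the episode above 0.06 m).
It fails at once if the bowl is knocked over or shoved more than 6 cm (angle between bowl's own z axis and vertical above 0.6 rad or distance of bowl from where it was at the start of the episode above 0.06 m).
It fails at once if the pitcher is knocked over or shoved more than 6 cm (angle between pitcher's own z axis and vertical above 0.6 rad or distance of pitcher from where it was at the start of the episode above 0.06 m).
Of carton_a, carton_b, carton_c, carton_d only 2 to 4 are there at a start; the rules pass over those that are not, and their reading is None.
At some moment in a run one of bar may be knocked a few centimetres aside while the robot is not near it.
It also fails if it takes over 210 s, if anything falls off the work surface, if the arm or the gripper's body presses on something with over 40 N, if the wrist force passes 120 N, or if a joint passes its speed limit or range.

## Working session

There is one attempt and no reset: what is moved stays moved. The work goes in short steps, each a Python script; the robot and the scene stay as the last script left them, time stands still between calls to the robot, and variables do not carry over. Pictures are saved under pics/ and viewed, about 12 in all and at most 16, crops included, and the job is handed in when it is done.

```bash
ls; mkdir -p pics; python3 - <<'E'
from rig import arm
import cv2,numpy as np
np.set_printoptions(precision=4,suppress=True)
for n in("scene","top","wrist"):
    c=arm.get_calibration(n);im=arm.snapshot(n);cv2.imwrite(f"pics/{n}0.png",im[:,:,::-1]);print(n,c["intrinsics"],c["cam_to_world"])
print(arm.grip_depth,arm.current_t(),arm.current_tool_rot(),arm.current_width())
E
```

```text
pics
scene [[448.8359   0.     321.2909]
 [  0.     448.8359 248.8159]
 [  0.       0.       1.    ]] [[-0.3328  0.7588 -0.5599  1.1226]
 [ 0.9429  0.276  -0.1863  0.246 ]
 [ 0.0132 -0.59   -0.8073  0.9409]
 [ 0.      0.      0.      1.    ]]
top [[565.0358   0.     316.1117]
 [  0.     565.0358 249.6972]
 [  0.       0.       1.    ]] [[ 0.0236 -0.9849  0.1716  0.3138]
 [-0.9997 -0.0249 -0.0054  0.0473]
 [ 0.0096 -0.1714 -0.9851  1.5662]
 [ 0.      0.      0.      1.    ]]
wrist [[384.7382   0.     315.8314]
 [  0.     384.7382 237.2873]
 [  0.       0.       1.    ]] [[ 0.2455  0.9271  0.2834  0.0726]
 [ 0.9694 -0.2345 -0.0726  0.6279]
 [-0.0009  0.2925 -0.9563  0.384 ]
 [ 0.      0.      0.      1.    ]]
0.0188 0.15 [[-0.9695  0.2452 -0.0003]
 [ 0.2452  0.9695 -0.0009]
 [ 0.0001 -0.0009 -1.    ]] 0.09119618697308621
```

View pics/top0.png

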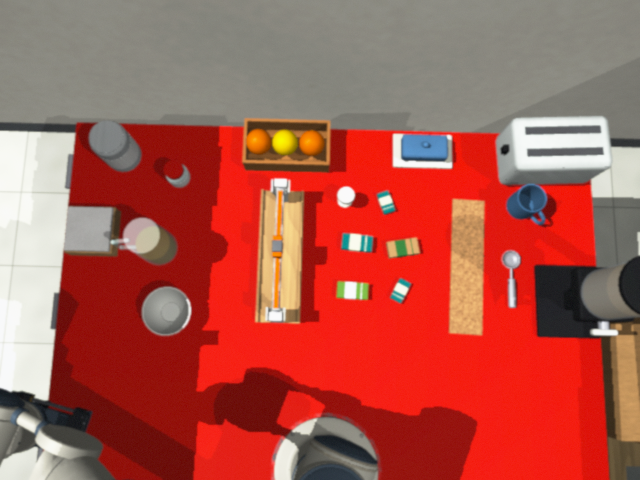

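View pics/scene0.png

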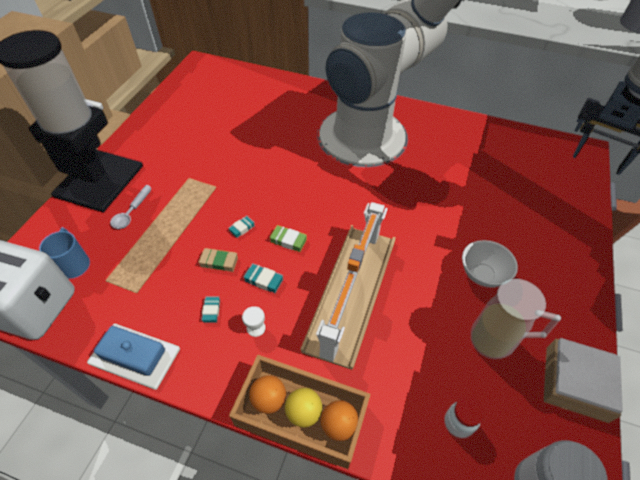

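Top view: rack about (281,257), with the bar's grip at (277,246). Mat about (467,267). Carton candidates:
- Teal/cream: (358,242), which looks large; (386,202) and (400,290), which look small.
- Kraft/green: (403,247).
- Green/white: (352,290).

No yellow carton is visible. The egg cup is at (345,197), the bowl at (166,311) and the pitcher at (150,240). Next I'll measure them.

```bash
cat > h.py <<'E'
from rig import arm
import cv2,numpy as np
np.set_printoptions(precision=4,suppress=True)
def ray(cal,px,z):
    K,T=cal["intrinsics"],cal["cam_to_world"]
    d=T[:3,:3]@np.linalg.solve(K,[px[0],px[1],1.]);o=T[:3,3]
    return o+d*(z-o[2])/d[2]
def proj(cal,P):
    T=cal["cam_to_world"];q=cal["intrinsics"]@(T[:3,:3].T@(np.asarray(P)-T[:3,3]));return q[:2]/q[2]
def snap(name,f=None):
    c=arm.get_calibration(name);im=np.ascontiguousarray(arm.snapshot(name)[:,:,::-1])
    if f:cv2.imwrite("pics/"+f,im)
    return c,im
def notred(im):
    hsv=cv2.cvtColor(im,cv2.COLOR_BGR2HSV);h,s,v=cv2.split(hsv)
    red=((h<8)|(h>172))&(s>150)
    return ((~red)*255).astype(np.uint8)
def blobs(cal,mask,z,amin=100):
    "rotated rectangles of blobs, cast to plane z: centre, sides, direction of long side"
    out=[]
    for c in cv2.findContours(mask,cv2.RETR_EXTERNAL,cv2.CHAIN_APPROX_NONE)[0]:
        if cv2.contourArea(c)<amin:continue
        w=np.array([ray(cal,p,z)[:2] for p in c[:,0]],np.float32)
        r=cv2.minAreaRect(w*1000);b=cv2.boxPoints(r)/1000
        e=[b[1]-b[0],b[2]-b[1]];l=[np.hypot(*k) for k in e];i=int(l[1]>l[0])
        m=c[:,0].mean(0)
        out.append((m,np.array(r[0])/1000,max(l),min(l),np.degrees(np.arctan2(e[i][1],e[i][0]))%180))
    return out
def down(yaw):
    "tool down, jaw (tool y) at yaw deg in the plane"
    a=np.radians(yaw);y=np.array([np.cos(a),np.sin(a),0]);z=np.array([0,0,-1.]);return np.column_stack([np.cross(y,z),y,z])
E
python3 - <<'E'
from h import *
c=arm.get_calibration("top");im=cv2.imread("pics/top0.png")
for b in blobs(c,notred(im),0.015,120):
    if 100<b[0][0]<560 and 150<b[0][1]<340: print(*b)
hsv=cv2.cvtColor(im,cv2.COLOR_BGR2HSV)
m=cv2.inRange(hsv,(8,60,90),(20,200,255));m[:,:430]=0;m[:,500:]=0
print("mat",*[x for x in blobs(c,m,0.003,500)])
w=cv2.inRange(hsv,(0,0,150),(180,60,255));w[:,:255]=0;w[:,305:]=0;w[:175]=0;w[330:]=0
for b in blobs(c,w,0.126,20):print("post",*b)
# egg cup, bowl, pitcher approx
for n,p,z in(("egg",(345,197),.06),("bowl",(166,311),.03),("pitch",(150,240),.19),("grip",(277,246),.16)):print(n,ray(c,p,z))
E
```

```text
[165.9789 310.7887] [0.4059 0.4444] 0.13693239 0.13323149 91.409645
[352.0638 290.0638] [ 0.474  -0.0641] 0.09108626 0.04982196 91.00404
[400.1525 290.2542] [ 0.4769 -0.1955] 0.06504592 0.037914574 153.55307
[511.3333 277.7727] [ 0.5174 -0.5033] 0.15987782 0.05031765 178.11131
[402.5455 247.4659] [ 0.5968 -0.2027] 0.08926822 0.049196772 101.32177
[356.764  242.2247] [ 0.6085 -0.0744] 0.088515885 0.050667595 85.2641
[466.5841 266.7095] [ 0.551  -0.3803] 0.3780824 0.09111605 177.64638
[385.7869 202.1475] [ 0.7264 -0.1548] 0.06486994 0.039922312 20.207724
[345.1786 196.5   ] [ 0.7393 -0.0423] 0.061583113 0.05108977 0.9866356
[279.5109 252.2951] [0.5847 0.1396] 0.40896705 0.1224776 179.75096
[179.3662 177.493 ] [0.7815 0.4324] 0.06576875 0.055551022 126.27307
[422.1547 150.8177] [ 0.8813 -0.2596] 0.1742121 0.10423628 90.284645
[308.5008 204.5387] [0.6607 0.0202] 1.929487 1.3780721 91.71647
mat (array([466.5841, 266.7095]), array([ 0.5528, -0.3836]), np.float32(0.38100734), np.float32(0.09182093), np.float32(177.64638))
post [274.4493 313.5652] [0.3967 0.1397] 0.050861705 0.035325844 91.37566
post [278.7333 188.7222] [0.7194 0.1382] 0.06534109 0.047518905 1.8210847
egg [ 0.7254 -0.037   0.06  ]
bowl [0.4032 0.4404 0.03  ]
pitch [0.5676 0.451  0.19  ]
grip [0.5658 0.1386 0.16  ]
```

```bash
python3 - <<'E'
import cv2
im=cv2.imread("pics/top0.png")[170:345,235:495]
cv2.imwrite("pics/crop0.png",cv2.resize(im,None,fx=3,fy=3,interpolation=cv2.INTER_CUBIC))
E
```

```text
(no output)
```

View pics/crop0.png

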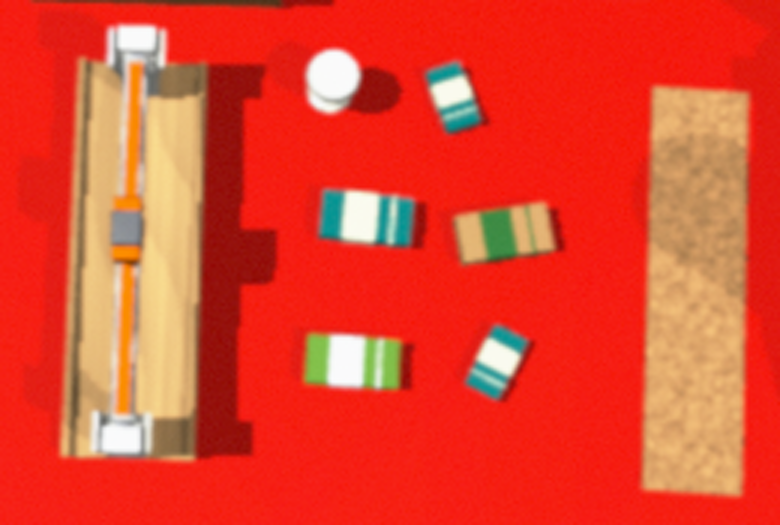

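The carton sizes separate cleanly: 88x50 (a, c and d, slightly inflated by the mask) against 65x38 (the look-alikes). Carton b is absent. I'll go above the bar grip for one close look.

```bash
python3 - <<'E'
from h import *
q0=arm.current_joint_positions()
for yaw in(0,180):
    print(yaw,arm.solve_ik([.566,.139,.30],down(yaw)),arm.solve_ik([.55,-.38,.05],down(yaw)))
arm.move_to([.566,.139,.32],down(0 if arm.solve_ik([.566,.139,.30],down(0)) is not None else 180))
c,im=snap("wrist","w1.png")
print(c["cam_to_world"],arm.current_t())
E
```

```text
0 [ 7.9284 20.7799 75.916  -0.     83.3041  7.9284] [-39.7559  41.7393  79.3073  -0.      58.9534 -39.7559]
180 [   7.9284   20.7799   75.916    -0.       83.3041 -172.0716] [-39.7559  41.7393  79.3073  -0.      58.9534 140.2441]
[[ 1.      0.0014 -0.0007  0.566 ]
 [ 0.0011 -0.9561 -0.2929  0.2249]
 [-0.0011  0.2929 -0.9561  0.4904]
 [ 0.      0.      0.      1.    ]] 2.4583
```

View pics/w1.png

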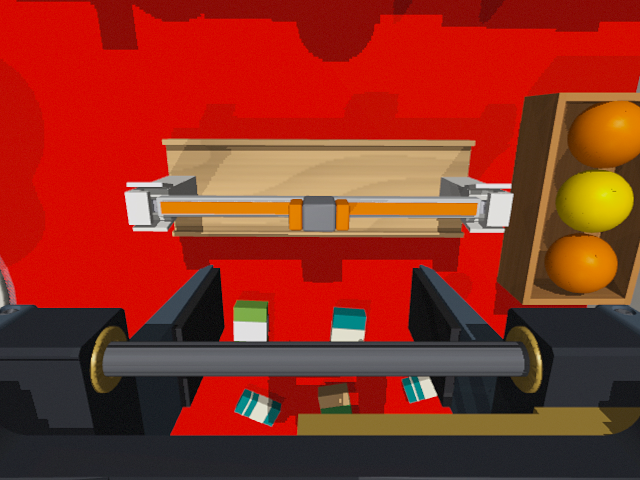

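Close view: the grip block is at (319,213) with buttons at (296,214) and (342,214), the posts are at (139,208) and (499,208), and the bar is almost level in the image. I'll measure the exact position and yaw.

```bash
cat >> h.py <<'E'
def barmeas(c,im,zb,box):
    "orange strip (z zb+.014) line and grey/orange block (top zb+.056); box=(x0,y0,x1,y1) px. returns centre from buttons' lower edge, yaw"
    hsv=cv2.cvtColor(im,cv2.COLOR_BGR2HSV)
    m=cv2.inRange(hsv,(9,190,150),(22,255,255));k=np.zeros_like(m);x0,y0,x1,y1=box;k[y0:y1,x0:x1]=m[y0:y1,x0:x1]
    ys,xs=np.nonzero(k);lo={x:ys[xs==x].max() for x in np.unique(xs)};n={x:(xs==x).sum() for x in lo}
    thin=np.median(list(n.values()))
    blk=[x for x in lo if n[x]>1.6*thin];st=[x for x in lo if thin*.7<n[x]<1.3*thin and min(abs(x-b) for b in blk)>6]
    mid=np.array([ray(c,(x,ys[xs==x].mean()),zb+.014)[:2] for x in st])
    p=np.polyfit(mid[:,0],mid[:,1],1)
    e=[ray(c,(x,ys[xs==x].mean()),zb+.04)[0] for x in(min(blk),max(blk)+1)]
    ends=[ray(c,(x,ys[xs==x].mean()),zb+.014)[0] for x in(min(st),max(st)+1)]
    xc=(e[0]+e[1])/2
    print("block x",e,"ends",ends,"len",ends[1]-ends[0],"line y at mid",np.polyval(p,xc),"yaw",np.degrees(np.arctan(p[0])))
    return xc,np.polyval(p,xc),np.degrees(np.arctan(p[0]))
E
python3 - <<'E'
from h import *
c=arm.get_calibration("wrist");im=cv2.imread("pics/w1.png")
barmeas(c,im,.106,(150,190,490,240))
print("block -x edge",ray(c,(319,231),.162),"posts",ray(c,(149,208),.126),ray(c,(488,208),.126))
g=proj(c,[.566,.139,.162]);print(g)
E
```

```text
block x [np.float64(0.5410624222755958), np.float64(0.5961032706396933)] ends [np.float64(0.41441358106217707), np.float64(nan)] len nan line y at mid 0.14168649339012176 yaw -0.2616285890368416
block -x edge [0.5686 0.1301 0.162 ] posts [0.4042 0.1427 0.126 ] [0.7323 0.1431 0.126 ]
[316.0867 221.3441]h.py:42: RuntimeWarning: Mean of empty slice.
  ends=[ray(c,(x,ys[xs==x].mean()),zb+.014)[0] for x in(min(st),max(st)+1)]
  ret = ret.dtype.type(ret / rcount)
```

```bash
python3 - <<'E'
from h import *
R=down(-.26);x,y=.5686,.1422
arm.move_to([x,y,.22],R);arm.move_l([x,y,.130],feed=.1)
print(arm.current_force());arm.grip(.030);arm.sleep(.3);print(arm.current_width(),arm.current_force())
arm.move_l([x,y,.160],feed=.05);print(arm.current_force(),arm.current_width())
arm.move_l([x,y,.26],feed=.12);c,im=snap("wrist","w2.png");print(arm.current_force(),arm.current_t())
E
```

```text
[-0.5435  0.3352 -0.1455]
0.031104506159436086 [-1.3542 -0.2616  4.993 ]
[-0.3812 -0.7119 -1.5557] 0.031055048500535493
[ 0.5927 -0.2053 -2.3354] 7.0333
```

View pics/w2.png

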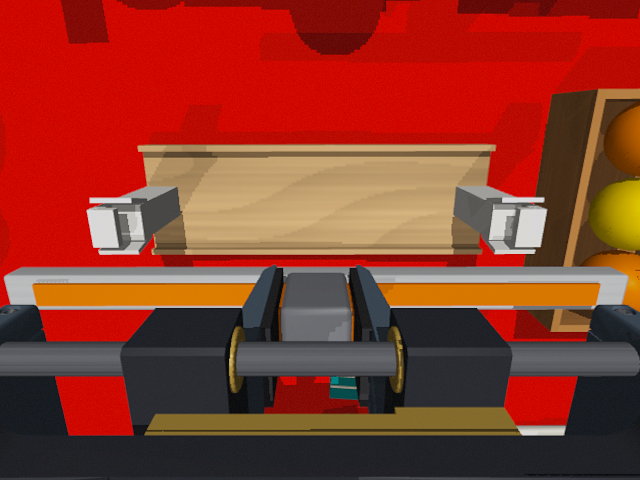

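The bar is in the hand (fz -2.3 N) and off the rack. I'll carry it to the mat.

```bash
python3 - <<'E'
from h import *
R=down(-2.35);x,y=.5528,-.3836
arm.move_to([x,y,.26],R);arm.move_l([x,y,.07],feed=.15);arm.move_l([x,y,.0285],feed=.03);print(arm.current_force())
arm.grip(.08);arm.sleep(.3);print(arm.current_force(),arm.current_width())
arm.move_l([x,y,.20],feed=.15);c,im=snap("wrist","w3.png");print(arm.current_t());arm.sleep(.2)
# park back a little and get the top picture of cartons
arm.move_to([.45,-.25,.35],down(0));c,im=snap("top","t3.png")
for b in blobs(c,notred(im),0.022,120):
    if 320<b[0][0]<440 and 180<b[0][1]<320: print(*b)
E
```

```text
[ 0.3885 -0.0828 -1.633 ]
[-0.2156 -0.3088  0.4573] 0.08011719954875166
14.3917
[352.0638 290.0532] [ 0.4733 -0.0636] 0.09067522 0.04957835 91.00404
[400.1695 290.2542] [ 0.4762 -0.1944] 0.06475239 0.037743468 153.5531
[402.5341 247.4432] [ 0.5957 -0.2013] 0.08840348 0.048508257 100.78202
[356.7865 242.2247] [ 0.607  -0.0742] 0.08806591 0.050291076 84.20883
[385.7869 202.1639] [ 0.7245 -0.1539] 0.06457711 0.039742198 20.207655
[345.1964 196.5   ] [ 0.7374 -0.0419] 0.061305135 0.050859228 0.98665965
[326.3512 233.3279] [0.6592 0.0203] 1.9207798 1.3718535 91.71648
```

View pics/t3.png

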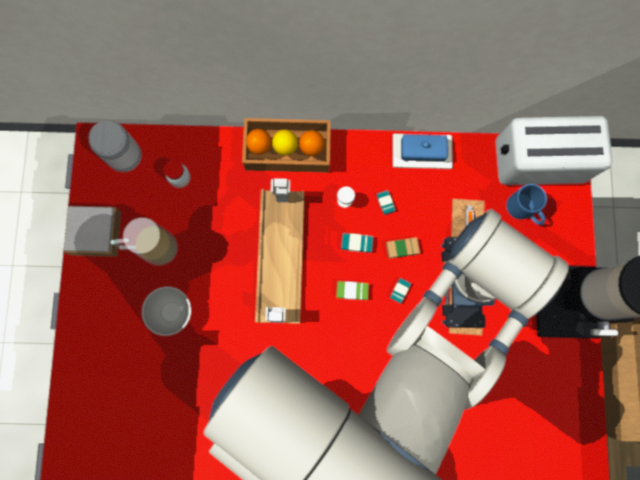

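The bar is on the mat; its block shows near (470,215), partly hidden by the arm. Cartons d, a and c are unmoved. The plan is to pick each with the tool leaning 30° toward -y, then swing 90° about the jaw axis and place from the -y side. I'll check IK and the bar picture numerically first.

```bash
cat >> h.py <<'E'
Z=np.array([0,0,1.])
def tilt(head,th,sgn):
    "tool leaning th deg from vertical toward horizontal heading (deg); jaw = sgn * z x heading"
    a,t=np.radians(head),np.radians(th);H=np.array([np.cos(a),np.sin(a),0]);y=sgn*np.cross(Z,H);z=np.sin(t)*H-np.cos(t)*Z
    return np.column_stack([np.cross(y,z),y,z])
TH=30
SEAT=np.array([.5686,.1422]);YAW=-.26
def plan(c,ang,row,back=.005,zt=.0105):
    head=ang%180+180                      # heading about -y
    u=np.array([np.cos(np.radians(head)),np.sin(np.radians(head)),0])
    Rp=tilt(head,TH,1);cen=np.array([c[0],c[1],.011]);tp=cen-back*u;tp[2]=zt
    v=Rp.T@(cen-tp)
    Rq=tilt(90+YAW,90-TH,-1);y=np.radians(YAW)
    goal=np.array([SEAT[0]+row*np.cos(y),SEAT[1]+row*np.sin(y),.054])
    return Rp,tp,Rq,goal-Rq@v
CART={"d":((.4733,-.0636),91.0,-.09),"a":((.607,-.0742),84.2,0.),"c":((.5957,-.2013),100.8,.09)}
E
python3 - <<'E'
from h import *
im=cv2.imread("pics/w3.png")
for k,v in CART.items():
    Rp,tp,Rq,tq=plan(*v);print(k,tp,tq)
    for R,p in((Rp,tp),(Rp,tp+.15*Z),(Rq,tq+.13*Z),(Rq,tq),(Rq,tq-.1*Rq[:,2])):print("  ",arm.solve_ik(p,R))
E
```

```text
d [ 0.4732 -0.0586  0.0105] [0.4786 0.1431 0.059 ]
   [  6.9918  40.895  109.0814 -46.1013  43.6386  43.8563]
   [  6.9918  25.0831 103.3263 -34.9673  60.1888  26.0819]
   [-25.5738  36.0987 105.1133  52.4478  80.9226 -55.0073]
   [-25.5738  50.5923 106.7314  55.6804  71.4222 -68.4283]
   [-33.9265  45.7665 101.7547  46.9423  80.5612 -63.06  ]
a [ 0.6075 -0.0692  0.0105] [0.5686 0.1427 0.059 ]
   [  4.2472  46.6615  86.8817 -35.594   57.7661  32.4579]
   [  4.2472  35.0124  81.9714 -31.2504  71.6262  22.3911]
   [-21.8028  40.145   92.595   54.103   83.9278 -46.6077]
   [-21.8028  52.39    94.043   56.0934  76.0666 -58.0028]
   [-29.2651  48.6876  89.5497  49.5278  84.6485 -54.1929]
c [ 0.5948 -0.1964  0.0105] [0.6586 0.1423 0.059 ]
   [ -8.4486  43.4835  97.814  -48.8261  38.8386  19.7275]
   [ -8.4486  30.1063  92.614  -36.4328  52.6416   2.1683]
   [-18.9885  45.0293  79.0517  55.2043  87.1412 -38.2452]
   [-18.9885  55.5972  80.4188  56.2845  80.4062 -48.1629]
   [-25.6821  52.6987  76.148   51.4804  88.6205 -45.282 ]
```

View pics/w3.png

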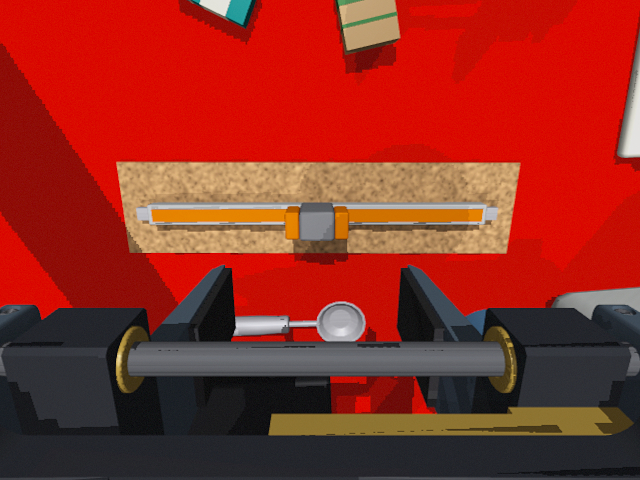

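The bar lies grip up, centred on the mat (block at (317,220)), with tongues out. First carton: d.

```bash
cat >> h.py <<'E'
def pick(k):
    Rp,tp,Rq,tq=plan(*CART[k])
    arm.grip(.09);arm.move_to(tp+.12*Z,Rp);arm.move_l(tp+.03*Z,feed=.15);arm.move_l(tp,feed=.04);print("down",arm.current_force())
    arm.grip(.035);arm.sleep(.2);print("w",arm.current_width(),arm.current_force())
    arm.move_l(tp+.2*Z,feed=.15);print("held",arm.current_width(),arm.current_force(),arm.current_t())
def lower(k,up=.006,dn=-.006):
    Rp,tp,Rq,tq=plan(*CART[k])
    arm.move_to(tq+.15*Z,Rq);arm.move_l(tq+.03*Z,feed=.15);arm.move_l(tq+up*Z,feed=.04);arm.sleep(.3);f0=arm.current_force()
    for z in np.arange(up,dn,-.001):
        arm.move_l(tq+z*Z,feed=.02);f=arm.current_force()-f0
        if f[2]>1.5:break
    print("floor at",z,f,arm.current_t())
def release(k):
    arm.grip(.060);arm.sleep(.3);p=arm.current_ee_pos();R=arm.current_tool_rot()
    arm.move_l(p-.11*R[:,2],feed=.08);p=arm.current_ee_pos();arm.move_l(p+.08*Z,feed=.2);print(arm.current_t())
E
python3 - <<'E'
from h import *
pick("d")
Rp,tp,Rq,tq=plan(*CART["d"])
arm.move_to(tq+.15*Z,Rq);snap("scene","s4.png")
lower("d");snap("scene","s5.png")
a=cv2.imread("pics/s4.png")[130:380,200:440];b=cv2.imread("pics/s5.png")[130:380,200:440]
cv2.imwrite("pics/s45.png",cv2.resize(np.hstack([a,b]),None,fx=1.65,fy=1.65,interpolation=cv2.INTER_CUBIC))
E
```

```text
down [ 0.9889 -0.0443  0.5474]
w 0.04446287681215548 [0.48   0.1765 1.7541]
held 0.044133591309436206 [ 0.3151  0.3094 -1.4688] 21.175
floor at 0.002 [-0.5181 -4.8642 10.6793] 26.1083
```

View pics/s45.png

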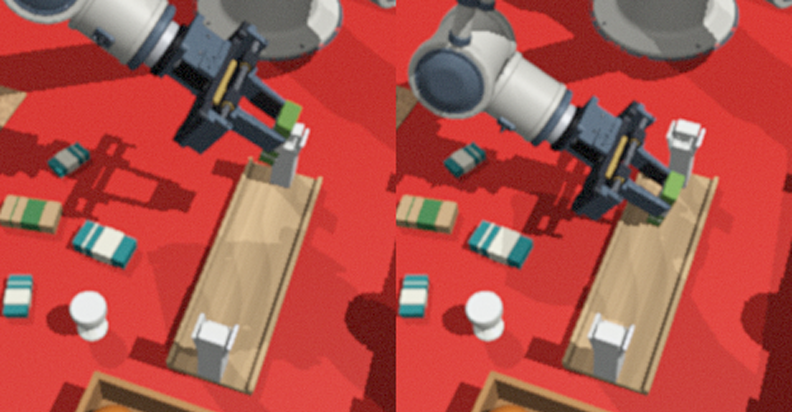

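The carton is upright and touched the floor 2 mm early. I'll ease off slightly, release, then pick a.

```bash
cat >> h.py <<'E'
def ease():
    arm.move_l(arm.current_ee_pos()+.0007*Z,feed=.02);arm.sleep(.2);print("eased",arm.current_force())
E
python3 - <<'E'
from h import *
ease();release("d");pick("a");lower("a");ease();release("a")
arm.move_to([.45,-.05,.40],down(0));snap("scene","s6.png");snap("top","t6.png")
a=cv2.imread("pics/s6.png")[140:380,180:420]
cv2.imwrite("pics/s6c.png",cv2.resize(a,None,fx=2.4,fy=2.4,interpolation=cv2.INTER_CUBIC))
E
```

```text
eased [-0.7971 -0.153  -0.8204]
29.4417
down [ 0.7046 -0.0023  0.4673]
w 0.04390080305983769 [ 0.0756 -0.0566  0.2753]
held 0.043846454087011426 [ 0.3947  0.9016 -1.8812] 35.4833
floor at -0.002 [ 1.0597 -1.4485  7.5028] 41.1083
eased [-0.2075 -1.1458 -0.0474]
44.3917
```

View pics/s6c.png

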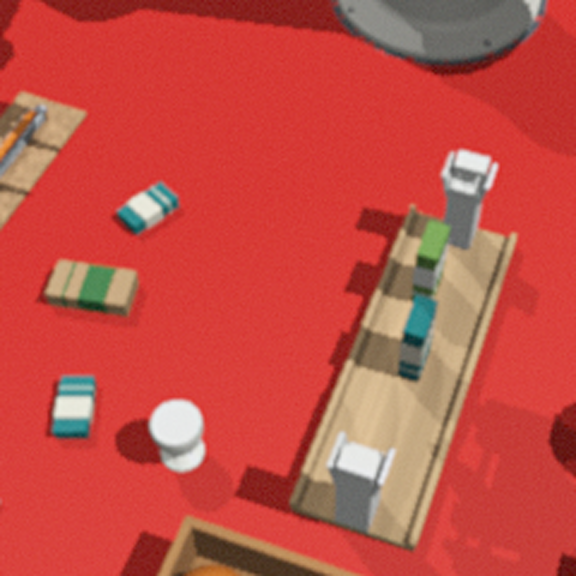

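Cartons d (430,255) and a (418,335) stand upright. Next: c.

```bash
python3 - <<'E'
from h import *
pick("c");lower("c");ease();release("c")
arm.move_to([.5528,-.36,.26],down(0));arm.sleep(.2);c,im=snap("wrist","w7.png")
np.save("w7.npy",c["cam_to_world"]);s=snap("scene","s7.png")[1][140:380,180:420]
s=cv2.resize(s,(480,480),interpolation=cv2.INTER_CUBIC)
cv2.imwrite("pics/v7.png",np.hstack([s,np.vstack([cv2.resize(im,(320,240)),np.zeros((240,320,3),np.uint8)])]))
print(arm.current_t())
E
```

```text
down [0.5188 0.6051 0.3445]
w 0.04372440865371705 [-0.0139 -0.0592  0.9567]
held 0.04351028492408287 [-0.5246  0.1736  0.1987] 51.5167
floor at 0.0 [-0.4486 -0.5362  6.8016] 56.7083
eased [ 0.2773  0.2067 -0.9034]
59.9917
61.8167
```

View pics/v7.png

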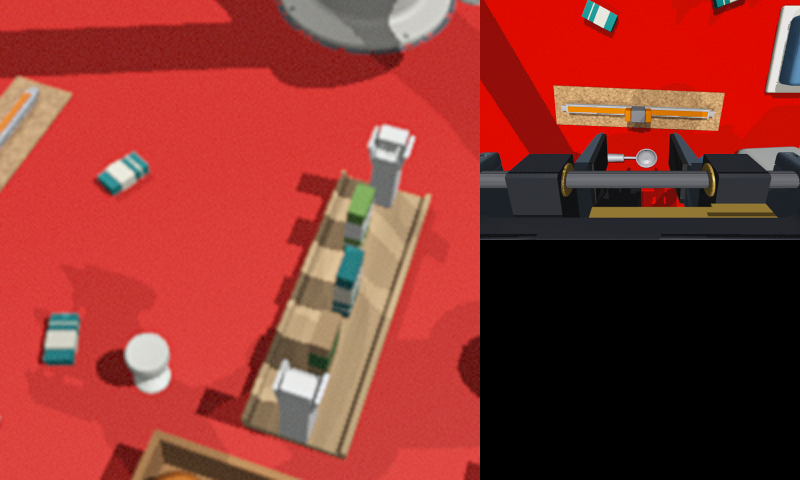

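Cartons d and a are clearly upright. c at about (322,335) is half hidden by the post, so I'll check it from the top camera and measure the bar.

```bash
python3 - <<'E'
from h import *
c,im=snap("top","t7.png")
cv2.imwrite("pics/t7c.png",cv2.resize(im[175:335,245:320],None,fx=3.6,fy=3.6,interpolation=cv2.INTER_CUBIC))
w=arm.get_calibration("wrist");im=cv2.imread("pics/w7.png")
hsv=cv2.cvtColor(im,cv2.COLOR_BGR2HSV);m=cv2.inRange(hsv,(9,190,150),(22,255,255));m[:160]=0;m[255:]=0;m[:,:140]=0;m[:,500:]=0
ys,xs=np.nonzero(m);n=np.bincount(xs,minlength=640);print(xs.min(),xs.max(),np.median(n[n>0]),[x for x in range(640) if n[x]>16])
barmeas(w,im,.003,(150,160,490,255))
E
```

```text
176 455 10.0 [290, 291, 292, 293, 294, 295, 296, 297, 298, 299, 300, 332, 333, 334, 335, 336, 337, 338, 339, 340, 341]
block x [np.float64(0.5258085921919832), np.float64(0.580113831736625)] ends [np.float64(0.3991789943288675), np.float64(0.7077139544547401)] len 0.30853496012587256 line y at mid -0.3846505218539613 yaw -2.3007024267333165
```

View pics/t7c.png

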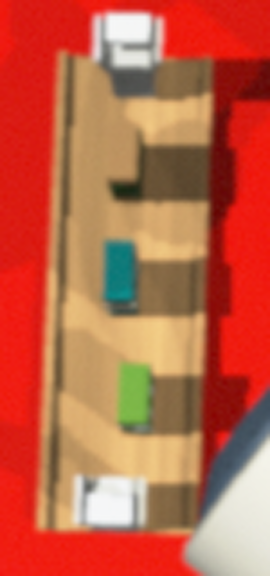

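All three stand: c (123,155), a (120,270), d (135,395). The bar is still where I laid it, at (.553,-.385), yaw -2.3°. I'll regrip it and compare its in-hand image with the first lift.

```bash
python3 - <<'E'
from h import *
R=down(-2.30);x,y=.5530,-.3842
arm.grip(.09);arm.move_to([x,y,.12],R);arm.move_l([x,y,.05],feed=.15);arm.move_l([x,y,.0272],feed=.04);print(arm.current_force())
arm.grip(.030);arm.sleep(.3);print(arm.current_width(),arm.current_force())
arm.move_l([x,y,.06],feed=.05);arm.move_l([x,y,.28],feed=.15);print(arm.current_force(),arm.current_width())
arm.move_to([.5686,.1422,.26],down(YAW));arm.sleep(.3);c,im=snap("wrist","w8.png")
for f in("w2.png","w8.png"):
    i=cv2.imread("pics/"+f);hsv=cv2.cvtColor(i,cv2.COLOR_BGR2HSV);m=cv2.inRange(hsv,(9,190,150),(22,255,255));m[:262]=0;m[330:]=0;m[:,560:]=0 if 0 else m[:,560:]
    for a,b in((20,235),(385,605)):
        k=m.copy();k[:,:a]=0;k[:,b:]=0;ys,xs=np.nonzero(k);print(f,xs.min(),xs.max(),np.polyval(np.polyfit(xs,ys,1),[(a+b)/2]))
print(arm.current_t())
E
```

```text
[0.155  0.0373 0.2692]
0.03126047057690763 [-1.5227  0.8659  5.4984]
[-0.1912  1.2029 -2.4171] 0.030983574332559462
w2.png 33 234 [293.8344]
w2.png 385 604 [293.4542]
w8.png 33 234 [292.4523]
w8.png 385 604 [292.7157]
70.3833
```

View pics/w8.png

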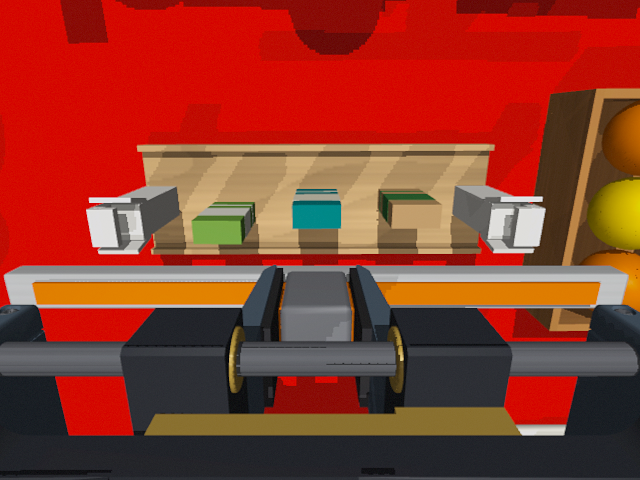

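The in-hand pose matches the first lift to about 1 px (0.6 mm), and the cartons all stand. Lowering with a force watch.

```bash
python3 - <<'E'
from h import *
x,y=.5686,.1418
arm.move_l([x,y,.17],feed=.12);arm.move_l([x,y,.140],feed=.03);f0=arm.current_force();print(f0)
for z in np.arange(.139,.1275,-.001):
    arm.move_l([x,y,z],feed=.02);f=arm.current_force()-f0
    if f[2]>3:break
print("seated z",z,f,arm.current_force())
if z<.1325:
    arm.grip(.07);arm.sleep(.4);print(arm.current_width(),arm.current_force())
    arm.move_l([x,y,.25],feed=.12);arm.move_l([x,y,.32],feed=.15);arm.sleep(.3);c,im=snap("wrist","w9.png");barmeas(c,im,.106,(150,190,485,240))
print(arm.current_t())
E
```

```text
[ 0.7232 -0.2464 -1.5595]
seated z 0.13 [-2.5793 -0.2646  6.1712] [-1.8561 -0.511   4.6116]
0.06978869850051407 [ 0.6594 -0.6762 -0.1463]
block x [np.float64(0.5416584365727888), np.float64(0.596729140586609)] ends [np.float64(0.4147450723122382), np.float64(0.7240645755874089)] len 0.30931950327517066 line y at mid 0.14209167283371665 yaw -0.23891031213356775
78.1917
```

```bash
ls pics/w9.png
```

```text
pics/w9.png
```

View pics/w9.png

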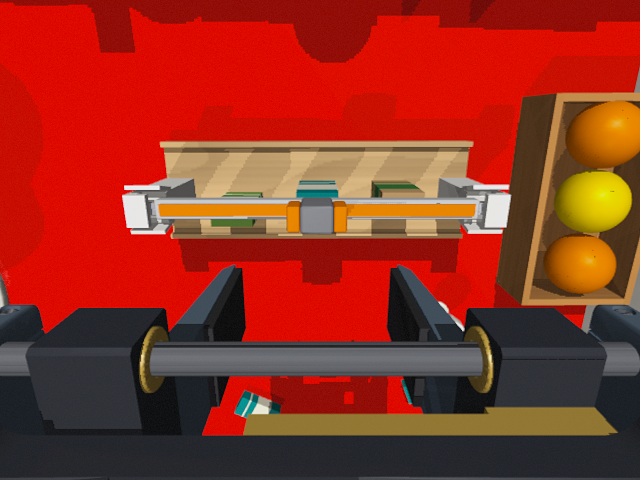

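The bar is back to its starting pose within 1 mm. The block measures 55 mm across, so both buttons are out, and the cartons stand beneath. Handing in.

```bash
python3 -c "
from rig import arm
print(arm.current_force(),arm.current_t());arm.sign_off()"
```

```text
[ 0.6134464  -0.33079339  0.72489333] 78.1917
the job is handed in; nothing more can be done
```

The tea cartons are stowed and the keeper bar is refitted over them. I handed the job in at 78 s of the 210 s allowed; the hand-in gives no verdict.

- **What I did:** I took the bar off and laid it grip up on the cork mat. I then stood cartons a, c and d on the rack floor about 90 mm apart, and lowered the bar back onto both posts. Carton b was not in the scene. The two small teal look-alikes were not picked up.
- **Bar check:** The last picture put the bar within about 1 mm and 0.1° of where it started. It met the ledges at the same height at which I had first gripped it. The buttons measured 55 mm across (54 when out), so both look fully sprung.
- **Carton check:** From above and from the wrist, all three cartons showed small-end tops, and they still stood under the bar in the last picture. I did not measure their tilt. Carton d sits about 11 mm off the others across the rack, well within the 50 mm allowed.
- **Other checks:** The arm was clear of everything at hand-in. It never went near the bowl or the pitcher, and the egg cup was still standing when last in view. The bar did not appear to have been knocked aside at any point. No check failed. Cartons d and a met the floor 2 mm higher and lower than expected, so I stopped on contact force (at most about 11 N) and eased off before letting go.

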